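# Hold the press plate flush on the tilted bonding stage

### The arm

A 6-joint arm with a two-finger parallel gripper is mounted at the origin on the work surface. World frame = base frame: x ahead of the robot, y to its left, z up, the work surface at z = 0. Lengths are in mm, angles in rad, forces in N, time in s.
With the tool pointing down it reaches from about 300 to 850 mm from the base axis. Payload 4.2 kg.
Tool frame: the origin (TCP) lies midway between the tips of the shut fingers; the grasp point (between the pads) lies 19 mm behind it; x points along the fingers, z is the direction in which the jaws open and shut, and the axes are right-handed (so a half turn about x gives the same grasp; the last joint's range is limited). The gripper opens to 91 mm and grips with 3 to 60 N. Pads are 32 mm wide; open, the fingers measure 118 mm over their backs; the gripper's body (76 mm by 178 mm) begins 60 mm behind the grasp point.
Start: joints at [-1.216, 0.32, 1.565, -0, 1.257, -0.02], TCP at [210.504, -535.099, 213.976] pointing down, gripper open.
Joint ranges: [-3.11, 3.11], [-0.84, 2.01], [0.21, 2.61], [-1.34, 4.49], [0.05, 2.63], [-2.56, 2.56]. Speed limits (rad/s): [2.57, 2.57, 3.14, 3.14, 3.14, 3.14].

### API

Orientations are given as a unit quaternion [w, x, y, z].
In Python, from workcell import env gives the robot as it stands. The module is installed in compiled form; this text tells all that it offers.
- The arm moves only by the tool play_rows, never from a script. Its argument "plan" is a list of rows, each a list of 5 numbers: the shift along the tool's x, y, z in m, then the turn about the tool's x in degrees, then the opening, from 0 (shut) to 1 (fully open). A call has 1 to 10 rows; each row shifts and turns the pose as measured when the row begins, along the tool's axes as they then stand; what a row does not reach is not made up. A row lasts 1/8 s, in which the tool goes at most 62.5 mm and 10.7 degrees, less where a joint would pass 70% of its speed; a pose out of reach is approached as far as the arm can. A call with a gripper value outside its range is refused whole. The fingers move at their own pace and stop on an object; the grip force is fixed at half the most. Time passes only in rows, so rows that do not move let the fingers close. It gives the time, the measured TCP pose, the force and the opening at its end, in the units of the state.
- env.read_state(): the state, without advancing time (a new reading comes with each control period).
- env.snapshot(name): name is "side" or "top"; returns a dict with "frame" (420x560x3 uint8, red, green, blue), "fovy" (degrees; the focal length in pixels is half the picture's height over the tangent of half this angle, whatever the lens; pixels are square), "cx", "cy" (the principal point, pixels), "dist_coeffs" ([k1, k2, p1, p2, k3] as OpenCV has them; the pictures are not rectified), "R" (3x3) and "t" (3): a world point X has camera coordinates R X + t. Camera axes: x right, y down, z forward; pixel columns grow to the right and rows downward; lengths in mm; the calibration is good to about 2 mm. A picture is of the moment at which its call begins. There is no depth.
- env.sign_off(): hands the job in, once; it reports no verdict.
The state is a dict: "clock": time; "joints": joint angles; "joint_velocities": joint speeds; "effort": joint torques, N m; "eef_pos": TCP position; "ee_rot": TCP orientation; "force": force on the tool from outside, world axes, zero at the start; "moment": the same for the moment, N m; "gripper_width": opening from 0.0 (shut) to 1.0 (fully open).
Only numpy, scipy, OpenCV 4.12 (cv2) and the standard library are available. Lean on these libraries where they do the work, as an engineer would, in place of code of your own. Each camera call takes 0.05 s, during which the arm holds its last target. There are 200 camera calls.

### The job

On the packing bench's bonding jig, stand the loose stop pin fully down in the empty bore beside the fixed pin and let go of it. Then pick the press plate up by its rib, tilt it to match the sloped stage, and set it flush on the face, square and centred, its lower edge against or just clear of the two stop pins; finish while still gripping it and pressing it onto the face with about 10 N. Do not shift the stage's slope or disturb the other things on the bench.

Things in the scene. Friction and masses are not known exactly. Their poses are not given: they have to be found in the camera images.
- pin_center (a point): Centre of the loose stop pin, a plain straight steel pin 14 mm in diameter and 70 mm long with a slightly chamfered foot, standing on the bench on its own, 35 mm up. z runs up its axis. 85 g or so. It stands in a loose row with a spacer tube and a bolt; it is the tallest of the three, and any of the three places may be its.
- pin_foot (a point): Centre of the loose pin's foot (underside), 35 mm below pin_center.
- bore (a point): Centre of the mouth of the empty vertical bore in the jig's front rail: 16 mm wide, 28 mm deep, closed below; the pin fully home stands 42 mm out of it. Axes are the jig's: x to its back (up the slope), y to its left, z up. The sloped stage begins 16 mm behind (+x of) the bore's axis, so fingers gripping the pin must stand to its left and right (along y).
- jig: Bonding jig fixed to the bench; origin at bench level, below the middle of the stage's hinge line; axes as bore. Front rail 32 mm (x) by 160 mm (y), top 40 mm above the bench, level with the bore's mouth, which is 10 mm in front of the hinge line and 40 mm right of the middle. The fixed stop pin (14 mm wide, 42 mm above the rail) stands 80 mm to the left of the bore.
- press: Press plate: a flat aluminium plate 90 mm (its x) by 120 mm (its y) by 6 mm, with an upright grey plastic grip rib on its top, about 0.25 kg. It lies flat on the bench, rib up. Origin at the centre of the flat underside, z out through the rib. It is the same turned half round about z.
- press_grip (a point): Centre of the press plate's rib, 30 mm above the plate's underside. The rib is 12 mm thick (plate y), 60 mm long (plate x) and 48 mm tall (6 to 54 mm above the underside); grip across its 12 mm.
- stage_face: The tilting stage: a flat steel plate 140 mm wide (y) whose top is the sloped face. Origin on the tilt hinge line at the face's lower edge, 46 mm above the bench, in the middle of its width; x points up the slope, y to the jig's left, z is the face's outward normal. The face reaches from 6 to 120 mm along x. It is clamped stiff, level across and rising away from the front rail by 11 to 26 degrees, different at each start.
- seat (a point): Point on the sloped face, 47 mm up the slope from the hinge line, where the centre of the press plate's underside belongs, plate x along the slope (either way round); its lower edge is then about 3 mm clear of the pins. Axes as stage_face. The upright pins overhang the tilted plate's lower edge, so come down on the face vertically, not along its normal.
- spacer: Steel spacer tube standing on the bench, 30 mm outside diameter, 14 mm hole, 45 mm tall; origin at its underside. A bystander.
- bolt: Steel bolt standing on its 26 mm wide, 10 mm high round head, 12 mm shank, 50 mm tall in all; origin at its underside. A bystander.
- tape: Roll of brown tape lying flat, 100 mm across, 48 mm tall; origin at its underside. A bystander.
- glue: White plastic bottle, 52 mm across, 150 mm tall; origin at its underside. A bystander.
- driver: Screwdriver lying on the bench beyond the press plate; origin at its underside. A bystander.

How it is judged:
By the outcome, as a careful person would: the job done as asked, in the order asked, and still so for the second after the job is handed in, while the arm keeps its last pose, push and grip.
It also fails if it takes over 64 s, if anything falls off the work surface, if the arm or the gripper's body presses on something with over 40 N, if the wrist force passes 120 N, or if a joint passes its speed limit or range.

## Working session

There is one attempt and no reset: what is moved stays moved. The work goes in short steps, Python scripts to look and compute and a tool call to move; the robot and the scene stay as the last step left them, time stands still between calls to the robot, and variables do not carry over. Pictures are saved under pics/ and viewed, about 8 in all and at most 12, crops included, and the job is handed in when it is done.

Besides the shell and the picture viewer there is one more tool, called after "Request:" as a command line: name --pt "numbers of a row" for each row, then --argument value for the rest. play_rows: Moves the arm, as the interface text tells. Its arguments: {"type":"object","properties":{"plan":{"type":"array","items":{"type":"array","items":{"type":"number"}}}},"required":["plan"]}

```bash
mkdir -p pics; cat > h.py <<'E'
import numpy as np, cv2
from workcell import env
def snap(n):
    s=env.snapshot(n); h=s["frame"].shape[0]; f=h/2/np.tan(np.radians(s["fovy"])/2)
    s["K"]=np.array([[f,0,s["cx"]],[0,f,s["cy"]],[0,0,1.]]); s["D"]=np.array(s["dist_coeffs"],float)
    s["R"]=np.array(s["R"]);s["t"]=np.array(s["t"],float).ravel(); return s
def ray(s,p):
    u=cv2.undistortPoints(np.array(p,float).reshape(-1,1,2),s["K"],s["D"]).reshape(-1,2)
    d=np.c_[u,np.ones(len(u))]@s["R"]; return -s["R"].T@s["t"], d/np.linalg.norm(d,axis=1)[:,None]
def onz(s,p,z):
    c,d=ray(s,p); return c+d*((z-c[2])/d[:,2])[:,None]
def proj(s,X):
    return cv2.projectPoints(np.array(X,float).reshape(-1,3),cv2.Rodrigues(s["R"])[0],s["t"],s["K"],s["D"])[0].reshape(-1,2)
def tri(s1,p1,s2,p2):
    c1,d1=ray(s1,p1);c2,d2=ray(s2,p2);o=[]
    for a,b in zip(d1,d2):
        q=np.linalg.lstsq(np.c_[a,-b],c2-c1,rcond=None)[0];A=c1+q[0]*a;B=c2+q[1]*b;o.append(np.r_[(A+B)/2,np.linalg.norm(A-B)])
    return np.array(o)
def save(im,n): cv2.imwrite("pics/"+n+".png",im[...,::-1])
E
python3 - <<'E'
from h import *
for n in("top","side"):
    s=snap(n); save(s["frame"],n+"0"); np.save(n+"0.npy",s,allow_pickle=True)
    print(n,s["K"][0,0],s["D"],"cam",-s["R"].T@s["t"],s["R"].round(2).tolist())
print(env.read_state())
E
```

```text
top 543.5337491382505 [-0.13093117  0.          0.          0.          0.        ] cam [ 514.93242201  -36.07449755 1090.0181864 ] [[0.0, -1.0, 0.03], [-1.0, -0.0, -0.06], [0.06, -0.03, -1.0]]
side 504.0619721932391 [-0.02181271  0.          0.          0.          0.        ] cam [ 533.81587596 -949.24782394  862.01857372] [[1.0, -0.05, 0.01], [-0.02, -0.67, -0.74], [0.04, 0.74, -0.67]]
{'clock': 0.1, 'joints': array([-1.21599038e+00,  3.20253240e-01,  1.56556850e+00, -1.42906087e-05,
        1.25738394e+00, -1.99823082e-02]), 'joint_velocities': array([ 0.00024054, -0.00181309, -0.00314136, -0.00155144, -0.00086975,
       -0.0002193 ]), 'effort': array([-3.71333208e-04, -4.13332415e+01, -2.32508934e+01,  7.28071528e-02,
        4.21273580e-02, -4.21903485e-05]), 'eef_pos': array([ 210.34198296, -534.65939947,  213.18538189]), 'ee_rot': array([ 0.58392925,  0.39842197,  0.58486445, -0.39776895]), 'force': array([-0.16036585, -0.274221  , -1.01460765]), 'moment': array([-0.00683973,  0.02365647, -0.01999881]), 'gripper_width': 0.9955576842222894}
```

View pics/top0.png

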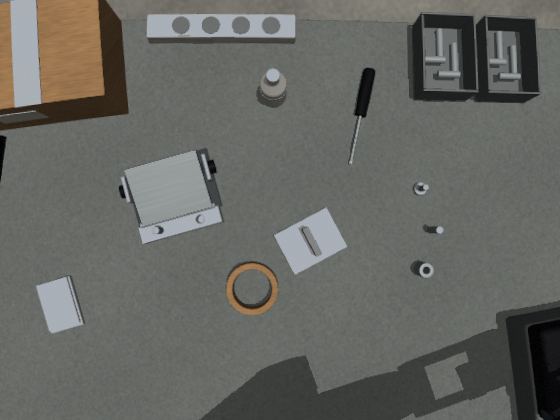

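View pics/side0.png

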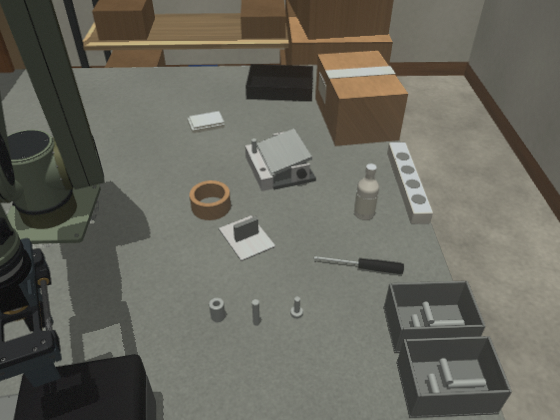

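The middle of the three in the row, top (437,230) and side (256,310), looks like the loose pin. The jig is at top (180,200), the press at top (311,240), and the fixed pin near (158,230), with the bore near (200,219). I'll zoom in on these in one composite.

```bash
python3 - <<'E'
from h import *
t=np.load("top0.npy",allow_pickle=True).item()["frame"];s=np.load("side0.npy",allow_pickle=True).item()["frame"]
def c(f,x,y,w,h,k): return cv2.resize(f[y:y+h,x:x+w],None,fx=k,fy=k,interpolation=cv2.INTER_CUBIC)
a=np.hstack([c(t,115,145,110,100,3.6),c(s,238,125,85,66,1) if 0 else c(s,236,110,110,100,3.6)])
b=np.hstack([c(t,270,200,80,55,3.6)[:198],c(t,405,175,44,55,3.6)[:198],c(s,205,285,96,55,3.6)[:198]])
b=np.pad(b,((0,0),(0,max(0,792-b.shape[1])),(0,0)))[:,:792]
print(a.shape,b.shape)
save(np.vstack([a,b]),"z1")
E
```

```text
(360, 792, 3) (198, 792, 3)
```

View pics/z1.png

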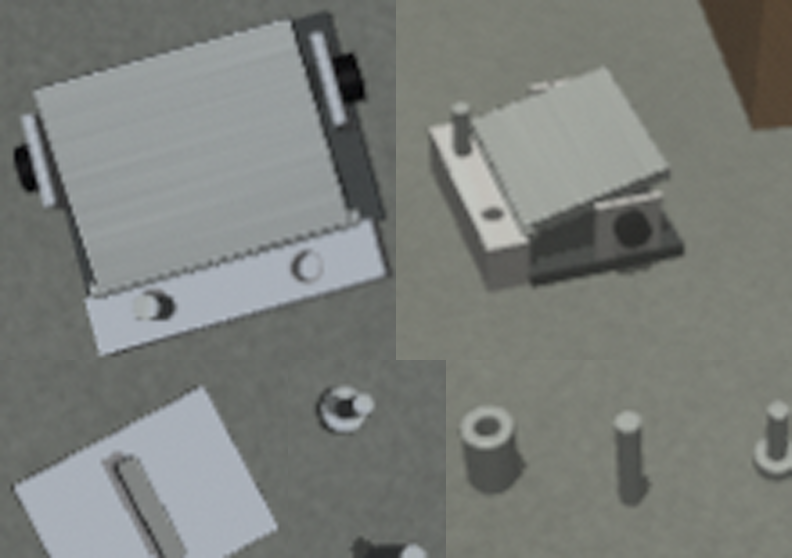

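The crop confirms it: the pin is in the middle, the tube is at top (426,270) and the bolt at (421,188). The bore is at top (200.6,218.9) and side (262.9,169.4), with the fixed pin left of it. The stage corners are clear in both views. Next come the precise measurements.

```bash
cat > m.py <<'E'
from h import *
from scipy.optimize import least_squares
T=np.load("top0.npy",allow_pickle=True).item();S=np.load("side0.npy",allow_pickle=True).item()
gt=cv2.cvtColor(T["frame"],cv2.COLOR_RGB2GRAY);gs=cv2.cvtColor(S["frame"],cv2.COLOR_RGB2GRAY)
print("samples rail",gt[234,180],"plate",gt[245,290],"stage",gt[190,170],"bg",gt[250,200])
def rect(x0,y0,x1,y1,th,z):
    m=np.zeros_like(gt);m[y0:y1,x0:x1]=(gt[y0:y1,x0:x1]>th)*255
    c=max(cv2.findContours(m,cv2.RETR_EXTERNAL,cv2.CHAIN_APPROX_NONE)[0],key=cv2.contourArea)
    P=onz(T,c.reshape(-1,2),z)[:,:2].astype(np.float32); r=cv2.minAreaRect(P)
    print(r,cv2.boundingRect(c)); return r
rect(130,195,230,250,195,40)
rect(265,200,355,280,185,6)
# hand-picked zoom px -> image px
z=lambda pts,x,y,ox=0,oy=0:[((a-ox+.5)/3.6-.5+x,(b-oy+.5)/3.6-.5+y) for a,b in pts]
tc=z([(35,92),(292,20),(353,222),(92,293)],115,145); sc=z([(606,68),(668,172),(531,226),(471,120)],236,110,396)
print("stage BL,BR,FR,FL tri",tri(T,tc,S,sc).round(1))
bt=z([(308,266)],115,145);bs=z([(493,214)],236,110,396)
print("bore tri",tri(T,bt,S,bs).round(1),onz(T,bt,40).round(1),onz(S,bs,40).round(1))
ft=z([(146,306)],115,145);fs=z([(461,108)],236,110,396)
print("fixed tri",tri(T,ft,S,fs).round(1))
pt=[(439.7,230)]; 
for n,tp,sp in(("pin",[(440,230)],z([(628,422)],205,285,446,360)),):
    print(n,tri(T,tp,S,sp).round(1),onz(T,tp,70).round(1),onz(S,sp,70).round(1))
sub=gt[222:238,428:448]; print(sub)
E
python3 m.py
```

```text
samples rail 93 plate 174 stage 156 bg 102Traceback (most recent call last):
  File "m.py", line 11, in <module>
    rect(130,195,230,250,195,40)
    ~~~~^^^^^^^^^^^^^^^^^^^^^^^^
  File "m.py", line 8, in rect
    c=max(cv2.findContours(m,cv2.RETR_EXTERNAL,cv2.CHAIN_APPROX_NONE)[0],key=cv2.contourArea)
ValueError: max() iterable argument is empty
```

```bash
sed -i 's/rect(130,195,230,250,195,40)/print(gt[205:245:3,180]);rect(130,195,230,250,168,40)/; s/280,185,6/280,150,6/' m.py; python3 m.py
```

```text
samples rail 93 plate 174 stage 156 bg 102
[149 151 148 149 154 175 174 176 174 175 102 104 109 105]
((521.7991333007812, 151.6882781982422), (28.70549774169922, 157.63710021972656), 15.850531578063965) (139, 207, 82, 36)
((490.9208679199219, -102.76547241210938), (87.63044738769531, 118.89122009277344), 28.11924934387207) (274, 208, 73, 66)
stage BL,BR,FR,FL tri [[6.234e+02 2.512e+02 7.660e+01 4.000e-01]
 [6.613e+02 1.170e+02 7.400e+01 5.000e-01]
 [5.586e+02 8.660e+01 5.010e+01 3.200e+00]
 [5.179e+02 2.267e+02 4.650e+01 1.500e+00]]
bore tri [[533.3 111.4  42.6   0.8]] [[533.7 111.7  40. ]] [[532.8 114.7  40. ]]
fixed tri [[511.2 189.1  83.6   1.5]]
pin [[ 512.6 -346.4   73.     1.2]] [[ 512.  -347.3   70. ]] [[ 513.2 -344.1   70. ]]
[[110 108 105 107 108 109 108 106 104 106 107 106 107 105 104 105 107 109
  110 109]
 [105 105 105 105 106 106 105 103 102 106 109 109 109 104 105 104 105 107
  106 108]
 [102 106 104 103 107 103 102 101 103 105 106 105 105 104 103 103 106 106
  107 105]
 [103 107 104 103 104 101 100 103 104 105 103 101 103 102 103 106 105 106
  104 103]
 [ 70  83  74  7
[... 304 characters left out ...]
 106 105
  104 107]
 [ 44  45  45  44  45  45  44  57 124 175 174 175 174 174 168 141 106 105
  107 106]
 [ 45  44  45  46  47  46  46  51 104 174 174 175 174 173 160 118 103 105
  107 107]
 [ 60  44  46  43  45  45  46  45  69 133 174 174 174 166 132 104 104 105
  104 103]
 [100  86  83  86  88  88  87  85  74  91 121 128 142 126 107 103 104 105
  103 102]
 [107 103 102 103 105 105 104 104 100 104 107 108 109 107 105 103 103 104
  104 107]
 [107 107 107 104 103 104 103 102 103 106 107 107 107 107 107 104 104 102
  106 109]
 [107 107 109 104 100 103 106 105 104 108 109 109 105 105 106 104 102 101
  104 106]
 [106 109 110 106 101 103 106 108 109 111 109 107 105 103 104 102 101 100
  103 103]]
```

```bash
cat > g.py <<'E'
from h import *
from scipy.spatial.transform import Rotation as Ro
def goto(x,y,z,yaw=None):
    """tool-frame shift to world TCP x,y,z and turn putting jaw axis at world yaw (deg, mod 180)"""
    st=env.read_state(); q=st["ee_rot"]; R=Ro.from_quat(np.r_[q[1:],q[0]]).as_matrix()
    d=R.T@(np.array([x,y,z])-st["eef_pos"]); cy=np.degrees(np.arctan2(R[1,2],R[0,2]))
    print("clk",round(st["clock"],2),"pos",st["eef_pos"].round(1),"F",st["force"].round(1),"M",st["moment"].round(2),"w",round(st["gripper_width"]*91,1),"jawyaw",round(cy,2),"xaxis",R[:,0].round(3),"j6",st["joints"][5].round(2))
    print("shift mm",d.round(1),"turn x deg",None if yaw is None else round(-((yaw-cy+90)%180-90),2))
E
python3 - <<'E'
from g import *
goto(512.3,-346.5,150,0)
E
```

```text
clk 0.1 pos [ 210.3 -534.7  213.2] F [-0.2 -0.3 -1. ] M [-0.01  0.02 -0.02] w 90.6 jawyaw -68.53 xaxis [-0.001  0.002 -1.   ] j6 -0.02
shift mm [ 63.3 349.9 -64.5] turn x deg -68.53
```

Request:
play_rows --pt "0.007 0.039 -0.007 0.6 0.4" --pt "0.007 0.039 -0.007 0.6 0.4" --pt "0.007 0.039 -0.007 0.6 0.4" --pt "0.007 0.039 -0.007 0.6 0.4" --pt "0.007 0.039 -0.007 0.6 0.4" --pt "0.007 0.039 -0.007 0.6 0.4" --pt "0.007 0.039 -0.007 0.6 0.4" --pt "0.007 0.039 -0.007 0.6 0.4" --pt "0.007 0.039 -0.007 0.6 0.4" --pt "0 0 0 0 0.4"

```text
clock: 1.35
eef_pos: [529.1, -354.6, 142.8]
ee_rot: [0.56, 0.427, 0.567, -0.426]
force: [-1.2, -0.0, -0.5]
gripper_width: 0.401
```

```bash
python3 -c "
from g import *
goto(509.4,-347.3,100,-74.1)"
```

```text
clk 1.35 pos [ 529.1 -354.6  142.8] F [-1.2 -0.  -0.5] M [-0.04 -0.06 -0.01] w 36.5 jawyaw -74.25 xaxis [-0.007  0.007 -1.   ] j6 0.69
shift mm [ 43.  -16.7 -12. ] turn x deg -0.15
```

Request:
play_rows --pt "0.012 -0.006 -0.004 0 0.4" --pt "0.012 -0.006 -0.004 0 0.4" --pt "0.012 -0.005 -0.004 0 0.4" --pt "0 0 0 0 0.4"

```text
clock: 1.85
eef_pos: [503.7, -347.6, 103.7]
ee_rot: [0.558, 0.427, 0.568, -0.428]
force: [0.9, -0.2, -0.6]
gripper_width: 0.403
```

```bash
python3 - <<'E'
from g import *
goto(509.4,-347.3,33,-74.1)
s=snap("side");t=snap("top")
st=env.read_state();p=st["eef_pos"];print(proj(s,[p,[512.3,-346.5,70],[512.3,-346.5,0]]).round(1),proj(t,[p]))
a=cv2.resize(s["frame"][225:345,180:330],None,fx=2.6,fy=2.6,interpolation=2);b=cv2.resize(t["frame"][165:285,380:510],None,fx=2.6,fy=2.6,interpolation=2)
save(np.hstack([a,b]),"z2")
E
```

```text
clk 1.85 pos [ 503.7 -347.6  103.7] F [ 0.9 -0.2 -0.6] M [ 0.05 -0.05 -0.03] w 36.7 jawyaw -74.39 xaxis [-0.011  0.008 -1.   ] j6 0.68
shift mm [70.6  6.2  2. ] turn x deg -0.29
[[250.5 292.4]
 [254.8 302.9]
 [255.7 324.1]] [[446.22845245 233.69231228]]
```

View pics/z2.png

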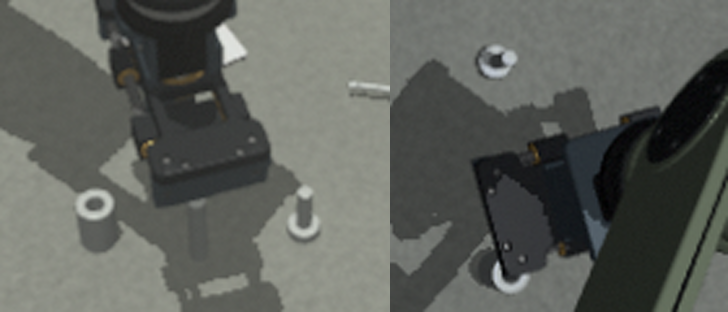

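The body hides the pin, so this view adds little: only the pin's shaft below the gripper shows, at side (256,313). I'll go down on the measured position.

Request:
play_rows --pt "0.0 0.006 0.002 0 0.4" --pt "0.015 0 0 0 0.4" --pt "0.015 0 0 0 0.4" --pt "0.01 0 0 0 0.4" --pt "0 0 0 0 0.4"

```text
clock: 2.58
eef_pos: [512.5, -348.8, 62.3]
ee_rot: [0.56, 0.427, 0.567, -0.427]
force: [-0.1, -0.1, -0.7]
gripper_width: 0.404
```

```bash
python3 -c "
from g import *
goto(509.4,-347.3,33,-74.1)"
```

```text
clk 2.58 pos [ 512.5 -348.8   62.3] F [-0.1 -0.1 -0.7] M [ 0.02  0.05 -0.03] w 36.7 jawyaw -74.36 xaxis [-0.008  0.006 -1.   ] j6 0.68
shift mm [29.3 -2.4 -2.1] turn x deg -0.26
```

Request:
play_rows --pt "0.01 -0.002 -0.002 0 0.4" --pt "0.01 0 0 0 0.4" --pt "0.009 0 0 0 0.4" --pt "0 0 0 0 0.4"

```text
clock: 3.08
eef_pos: [509.6, -347.2, 31.4]
ee_rot: [0.56, 0.427, 0.567, -0.427]
force: [-1.1, 0.1, -0.4]
gripper_width: 0.397
```

```bash
python3 -c "
from g import *
goto(509.4,-347.3,33,-74.1)"
```

```text
clk 3.08 pos [ 509.6 -347.2   31.4] F [-1.1  0.1 -0.4] M [ 0.06 -0.02 -0.06] w 36.1 jawyaw -74.37 xaxis [-0.007  0.006 -1.   ] j6 0.68
shift mm [-1.6 -0.2  0. ] turn x deg -0.27
```

Request:
play_rows --pt "-0.0015 0 0 0 0.3" --pt "0 0 0 0 0.2" --pt "0 0 0 0 0.1" --pt "0 0 0 0 0.0" --pt "0 0 0 0 0.0" --pt "0 0 0 0 0.0"

```text
clock: 3.82
eef_pos: [510.2, -347.6, 33.8]
ee_rot: [0.561, 0.427, 0.566, -0.427]
force: [-0.1, -0.2, -1.4]
gripper_width: 0.149
```

```bash
python3 -c "
from g import *
goto(509.4,-347.3,120,-74.1)"
```

```text
clk 3.83 pos [ 510.2 -347.6   33.8] F [-0.1 -0.2 -1.4] M [-0.04 -0.02 -0.01] w 13.5 jawyaw -74.36 xaxis [-0.006  0.005 -1.   ] j6 0.68
shift mm [-86.2  -1.   -1. ] turn x deg -0.26
```

Request:
play_rows --pt "-0.02 0 0 0 0" --pt "-0.03 0 0 0 0" --pt "-0.03 0 0 0 0" --pt "-0.02 0 0 0 0" --pt "0 0 0 0 0"

```text
clock: 4.45
eef_pos: [510.2, -347.7, 135.5]
ee_rot: [0.56, 0.427, 0.567, -0.427]
force: [-0.0, 0.6, -1.5]
gripper_width: 0.147
```

```bash
python3 -c "
from g import *
goto(530.4,112.0,125,-74.1)"
```

```text
clk 4.45 pos [ 510.2 -347.7  135.5] F [-0.   0.6 -1.5] M [-0.03 -0.   -0.02] w 13.4 jawyaw -74.36 xaxis [-0.008  0.006 -1.   ] j6 0.68
shift mm [  13.1  143.4 -437.2] turn x deg -0.26
```

Request:
play_rows --pt "0 0.0143 -0.0437 0 0" --pt "0 0.0143 -0.0437 0 0" --pt "0 0.0143 -0.0437 0 0" --pt "0 0.0143 -0.0437 0 0" --pt "0 0.0143 -0.0437 0 0" --pt "0 0.0143 -0.0437 0 0" --pt "0 0.0143 -0.0437 0 0" --pt "0 0.0143 -0.0437 0 0" --pt "0 0.01 -0.03 0 0" --pt "0 0 0 0 0"

```text
clock: 5.7
eef_pos: [522.5, 63.8, 126.0]
ee_rot: [0.554, 0.425, 0.572, -0.431]
force: [-0.5, 0.1, -0.8]
gripper_width: 0.145
```

```bash
python3 -c "
from g import *
goto(530.4,112.0,90,-74.1)"
```

```text
clk 5.7 pos [522.5  63.8 126. ] F [-0.5  0.1 -0.8] M [-0.06 -0.03 -0.02] w 13.2 jawyaw -74.51 xaxis [-0.025  0.009 -1.   ] j6 1.39
shift mm [ 36.2  21.3 -43.8] turn x deg -0.41
```

Request:
play_rows --pt "0.002 0.008 -0.017 -0.3 0" --pt "0.002 0.007 -0.015 0 0" --pt "0.002 0.005 -0.011 0 0" --pt "0 0 0 0 0" --pt "0 0 0 0 0"

```text
clock: 6.32
eef_pos: [529.9, 111.8, 118.1]
ee_rot: [0.554, 0.423, 0.573, -0.431]
force: [-0.7, -0.2, -1.6]
gripper_width: 0.144
```

```bash
python3 -c "
from g import *
goto(530.4,112.0,85,-74.1)"
```

```text
clk 6.33 pos [529.9 111.8 118.1] F [-0.7 -0.2 -1.6] M [-0.04 -0.07 -0.05] w 13.1 jawyaw -74.31 xaxis [-0.027  0.008 -1.   ] j6 1.47
shift mm [33.1  1.4  0.4] turn x deg -0.21
```

Request:
play_rows --pt "0.012 0.001 0 -0.2 0" --pt "0.012 0 0 0 0" --pt "0.005 0 0 0 0" --pt "0 0 0 0 0"

```text
clock: 6.82
eef_pos: [529.5, 111.0, 86.6]
ee_rot: [0.554, 0.422, 0.574, -0.431]
force: [-0.3, -0.5, -1.7]
gripper_width: 0.145
```

```bash
python3 - <<'E'
from g import *
goto(530.4,112.0,85,-74.1)
s=snap("side")
save(np.vstack([cv2.resize(s["frame"][100:190,220:320],None,fx=6,fy=6,interpolation=2)]),"z3")
E
```

```text
clk 6.83 pos [529.5 111.   86.6] F [-0.3 -0.5 -1.7] M [ 0.04 -0.07 -0.01] w 13.2 jawyaw -74.19 xaxis [-0.029  0.007 -1.   ] j6 1.46
shift mm [ 1.5  1.2 -0.7] turn x deg -0.09
```

View pics/z3.png

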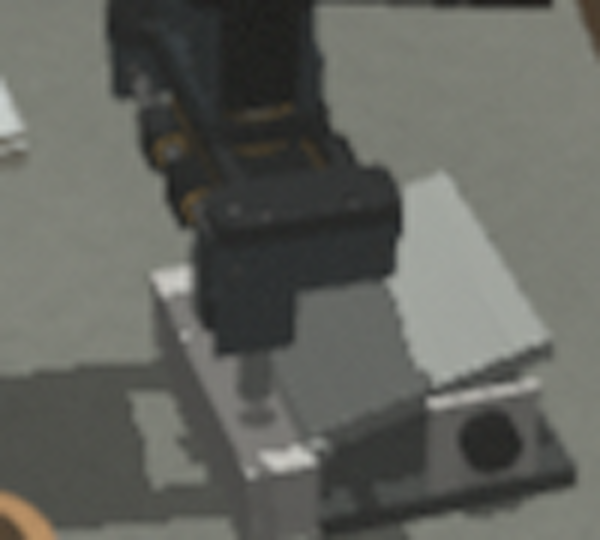

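The pin's foot shows at zoom (255,403) and the bore at about (257,415). I'll enhance this crop to compare them properly.

```bash
python3 - <<'E'
from g import *
s=snap("side");S=np.load("side0.npy",allow_pickle=True).item()
def e(f,k):
    c=f[148:180,248:280].astype(float); c=np.clip((c-c.min())/(k-c.min()),0,1)**.6*255
    return cv2.resize(c.astype(np.uint8),None,fx=12,fy=12,interpolation=cv2.INTER_NEAREST)
save(np.hstack([e(s["frame"],130),e(S["frame"],230)]),"z4")
p=env.read_state()["eef_pos"]
u=np.array([-.029,.007,-1]);foot=p+[2.9,.8,0]+33.8*u
print(foot,proj(s,[foot,foot-u*20,[533,112.5,40],[533,112.5,52]]).round(1))
E
```

```text
[531.81926788 112.18599071  53.37743671] [[262.1 165.7]
 [262.2 159.6]
 [262.7 169.6]
 [262.6 166. ]]
```

View pics/z4.png

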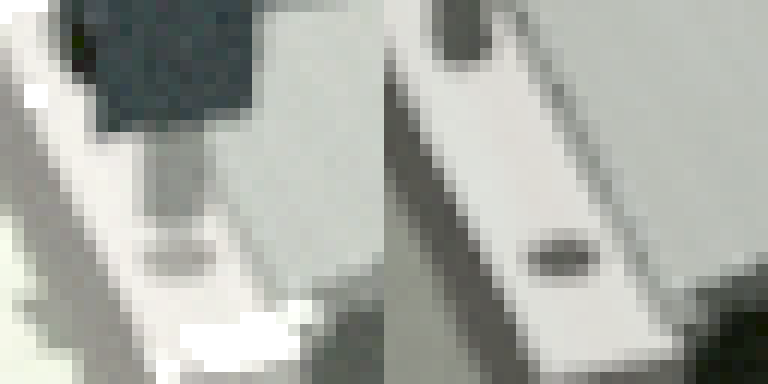

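The pin's foot sits at side column 262.1 and the bore at 262.5, as predicted, so it needs about 1 mm more in +x. y agrees. I'll make that shift and go down in small steps.

Request:
play_rows --pt "0 0.001 0 0 0" --pt "0.004 0.0002 0 0 0" --pt "0.004 0.0002 0 0 0" --pt "0.004 0.0002 0 0 0" --pt "0 0 0 0 0"

```text
clock: 7.55
eef_pos: [531.7, 111.9, 75.0]
ee_rot: [0.555, 0.423, 0.573, -0.43]
force: [-0.2, -1.5, -0.6]
gripper_width: 0.151
```

```bash
python3 -c "
from g import *
goto(530.8,111.3,45.8,-74.1)"
```

```text
clk 7.55 pos [531.7 111.9  75. ] F [-0.2 -1.5 -0.6] M [-0.    0.02 -0.01] w 13.7 jawyaw -74.18 xaxis [-0.026  0.008 -1.   ] j6 1.46
shift mm [29.2 -0.4  0.7] turn x deg -0.08
```

Request:
play_rows --pt "0 -0.0005 0.0005 0 0" --pt "0.003 0 0 0 0" --pt "0.004 0.0001 0 0 0" --pt "0 0 0 0 0"

```text
clock: 8.05
eef_pos: [530.9, 111.9, 68.0]
ee_rot: [0.555, 0.423, 0.573, -0.43]
force: [0.1, 0.7, -0.8]
gripper_width: 0.15
```

```bash
python3 -c "
from g import *
goto(530.8,111.3,45.8,-74.1)"
```

```text
clk 8.05 pos [530.9 111.9  68. ] F [ 0.1  0.7 -0.8] M [ 0.14  0.09 -0.05] w 13.7 jawyaw -74.2 xaxis [-0.027  0.009 -1.   ] j6 1.46
shift mm [22.2  0.3  0.9] turn x deg -0.1
```

Request:
play_rows --pt "0.004 0.0001 0.0002 0 0" --pt "0.005 0.0001 0 0 0" --pt "0.005 0.0001 0 0 0" --pt "0 0 0 0 0"

```text
clock: 8.55
eef_pos: [530.4, 112.0, 52.5]
ee_rot: [0.554, 0.423, 0.574, -0.43]
force: [-1.0, 1.1, -1.1]
gripper_width: 0.146
```

```bash
python3 -c "
from g import *
goto(530.8,111.3,45.8,-74.1)"
```

```text
clk 8.55 pos [530.4 112.   52.5] F [-1.   1.1 -1.1] M [ 0.23  0.13 -0.04] w 13.2 jawyaw -74.2 xaxis [-0.028  0.009 -1.   ] j6 1.46
shift mm [6.6 0.4 0.9] turn x deg -0.1
```

Request:
play_rows --pt "0.003 0.0005 0.0005 0 0" --pt "0.003 0 0 0 0" --pt "0.002 0 0 0 0" --pt "0 0 0 0 0"

```text
clock: 9.05
eef_pos: [530.6, 112.2, 45.8]
ee_rot: [0.554, 0.423, 0.574, -0.43]
force: [-1.5, 2.0, -1.1]
gripper_width: 0.145
```

```bash
python3 -c "
from g import *
goto(530.8,111.3,45.8,-74.1)"
```

```text
clk 9.05 pos [530.6 112.2  45.8] F [-1.5  2.  -1.1] M [0.32 0.33 0.  ] w 13.2 jawyaw -74.22 xaxis [-0.028  0.01  -1.   ] j6 1.46
shift mm [-0.  -0.   0.9] turn x deg -0.12
```

Request:
play_rows --pt "0.0015 0 0.0007 0 0" --pt "0 0 0 0 0" --pt "0 0 0 0 0.2" --pt "0 0 0 0 0.35" --pt "0 0 0 0 0.35" --pt "0 0 0 0 0.35"

```text
clock: 9.8
eef_pos: [532.4, 111.1, 45.4]
ee_rot: [0.555, 0.424, 0.573, -0.429]
force: [0.0, -0.4, -0.4]
gripper_width: 0.35
```

```bash
python3 -c "
from g import *
goto(530.8,111.3,140,-74.1)"
```

```text
clk 9.8 pos [532.4 111.1  45.4] F [ 0.  -0.4 -0.4] M [0.03 0.05 0.01] w 31.8 jawyaw -74.2 xaxis [-0.024  0.009 -1.   ] j6 1.46
shift mm [-94.6  -3.4  -2.1] turn x deg -0.1
```

Request:
play_rows --pt "-0.015 0 0 0 0.35" --pt "-0.03 0 0 0 0.35" --pt "-0.04 0 0 0 0.35" --pt "-0.02 0 0 0 0.35" --pt "0 0 0 0 0.35"

```text
clock: 10.42
eef_pos: [536.2, 110.1, 157.2]
ee_rot: [0.556, 0.425, 0.572, -0.428]
force: [0.3, -0.2, -0.4]
gripper_width: 0.351
```

```bash
python3 -c "
from g import *
goto(491,-102.4,110,-61.9)"
```

```text
clk 10.43 pos [536.2 110.1 157.2] F [ 0.3 -0.2 -0.4] M [-0.02  0.    0.04] w 32.0 jawyaw -74.19 xaxis [-0.02   0.009 -1.   ] j6 1.46
shift mm [  46.1 -100.6  192.8] turn x deg -12.29
```

Request:
play_rows --pt "0.004 -0.016 0.032 0 0.5" --pt "0.005 -0.016 0.032 0 0.5" --pt "0.005 -0.016 0.032 0 0.5" --pt "0.005 -0.016 0.032 0 0.5" --pt "0.005 -0.016 0.032 0 0.5" --pt "0.005 -0.012 0.025 -6 0.5" --pt "0 0 0 -6.3 0.5" --pt "0 0 0 0 0.5"

```text
clock: 11.42
eef_pos: [492.9, -98.4, 121.6]
ee_rot: [0.597, 0.36, 0.618, -0.363]
force: [-0.3, -0.5, 0.1]
gripper_width: 0.499
```

```bash
python3 - <<'E'
from g import *
goto(491,-102.4,100,-61.9)
t=snap("top");s=snap("side");np.save("top1.npy",t);np.save("side1.npy",s)
c=lambda f,x,y,w,h,k:cv2.resize(f[y:y+h,x:x+w],None,fx=k,fy=k,interpolation=2)
save(np.vstack([np.hstack([c(t["frame"],120,150,105,85,3.6),c(s["frame"],236,120,105,85,3.6)]),np.hstack([c(t["frame"],260,190,105,75,3.6),c(s["frame"],200,195,105,75,3.6)])]),"z5")
E
```

```text
clk 11.43 pos [492.9 -98.4 121.6] F [-0.3 -0.5  0.1] M [-0.03 -0.05 -0.02] w 45.4 jawyaw -61.51 xaxis [-0.028  0.011 -1.   ] j6 0.85
shift mm [21.6 -3.2  3.1] turn x deg 0.39
```

View pics/z5.png

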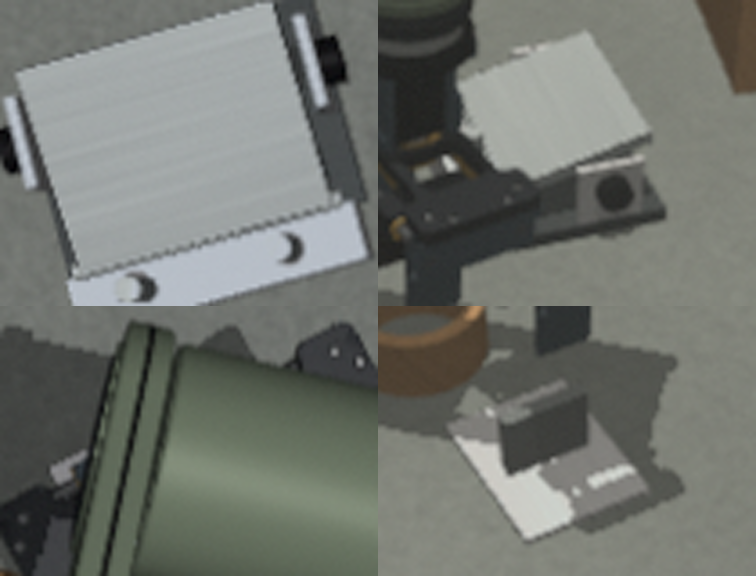

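Both pin tops now show on the rail, top zoom (138,288) and (277,247), and the plate is undisturbed. The tool axis has drifted by about 1.5°. Before I grip, I'll check whether up and down motion can bring it back.

Request:
play_rows --pt "-0.06 0 0 0 0.5" --pt "-0.06 0 0 0 0.5" --pt "-0.06 0 0 0 0.5" --pt "0 0 0 0 0.5"

```text
clock: 12.02
eef_pos: [498.2, -98.0, 305.9]
ee_rot: [0.596, 0.36, 0.618, -0.364]
force: [-0.1, -0.7, -1.6]
gripper_width: 0.5
```

```bash
cat > tl.py <<'E'
from g import *
st=env.read_state();q=st["ee_rot"];R=Ro.from_quat(np.r_[q[1:],q[0]]).as_matrix();x=R[:,0]
a=np.arctan2(st["eef_pos"][1],st["eef_pos"][0]);print("clk",round(st["clock"],2),st["eef_pos"].round(1),"radial %.2f tang %.2f jaw %.2f ytool %.2f deg; jig-jaw(-74) %.2f"%tuple(np.degrees([x[0]*np.cos(a)+x[1]*np.sin(a),-x[0]*np.sin(a)+x[1]*np.cos(a),-R[2,2],-R[2,1],x@[.274,-.962,0]])),st["joints"].round(3))
E
python3 tl.py
```

```text
clk 12.03 [498.2 -98.  305.9] radial -1.79 tang 0.29 jaw 1.37 ytool 1.20 deg; jig-jaw(-74) -1.07 [-0.22   0.184  1.521  0.004  1.468  0.855]
```

Request:
play_rows --pt "0.04 0 0 0 0.5" --pt "0.04 0 0 0 0.5" --pt "0.04 0 0 0 0.5" --pt "0 0 0 0 0.5"

```text
clock: 12.52
eef_pos: [493.3, -94.6, 180.7]
ee_rot: [0.595, 0.36, 0.619, -0.365]
force: [0.5, -0.2, 0.6]
gripper_width: 0.498
```

```bash
python3 tl.py
```

```text
clk 12.53 [493.3 -94.6 180.7] radial -1.90 tang 0.30 jaw 1.43 ytool 1.29 deg; jig-jaw(-74) -1.12 [-0.215  0.248  1.756  0.005  1.171  0.859]
```

Request:
play_rows --pt "0 -0.035 0 0 0.5" --pt "0 -0.035 0 0 0.5" --pt "0 -0.035 0 0 0.5" --pt "0 0 0 0 0.5"

```text
clock: 13.02
eef_pos: [401.5, -145.5, 186.7]
ee_rot: [0.598, 0.36, 0.617, -0.364]
force: [0.9, -1.0, 0.1]
gripper_width: 0.501
```

```bash
python3 tl.py
```

```text
clk 13.03 [ 401.5 -145.5  186.7] radial -1.58 tang -0.02 jaw 1.16 ytool 1.07 deg; jig-jaw(-74) -0.91 [-3.740e-01  1.230e-01  1.902e+00 -1.000e-03  1.145e+00  7.030e-01]
```

Request:
play_rows --pt "0 0.035 0 0 0.5" --pt "0 0.035 0 0 0.5" --pt "0 0.035 0 0 0.5" --pt "0 0 0 0 0.5"

```text
clock: 13.52
eef_pos: [501.9, -93.6, 189.7]
ee_rot: [0.601, 0.362, 0.613, -0.363]
force: [-0.8, -0.8, 0.2]
gripper_width: 0.505
```

```bash
python3 tl.py
```

```text
clk 13.53 [501.9 -93.6 189.7] radial -0.91 tang 0.25 jaw 0.77 ytool 0.55 deg; jig-jaw(-74) -0.63 [-0.21   0.245  1.736  0.004  1.177  0.867]
```

The in-and-out motion along the reach brings the tilt back (−1.9° to −0.9°), so I'll repeat it once.

Request:
play_rows --pt "0 -0.035 0 0 0.5" --pt "0 -0.035 0 0 0.5" --pt "0 -0.035 0 0 0.5" --pt "0 0 0 0 0.5" --pt "0 0.035 0 0 0.5" --pt "0 0.035 0 0 0.5" --pt "0 0.03 0 0 0.5" --pt "0 0 0 0 0.5"

```text
clock: 14.52
eef_pos: [502.6, -94.6, 194.7]
ee_rot: [0.605, 0.363, 0.609, -0.362]
force: [0.4, -0.4, 0.3]
gripper_width: 0.498
```

```bash
python3 tl.py; python3 -c "
from g import *
goto(491,-102.4,80,-61.9)"
```

```text
clk 14.53 [502.6 -94.6 194.7] radial -0.32 tang 0.22 jaw 0.38 ytool 0.11 deg; jig-jaw(-74) -0.34 [-0.211  0.237  1.733  0.004  1.177  0.865]
clk 14.53 pos [502.6 -94.6 194.7] F [ 0.4 -0.4  0.3] M [ 0.02 -0.02  0.  ] w 45.3 jawyaw -61.75 xaxis [-0.005  0.005 -1.   ] j6 0.87
shift mm [114.7 -13.8   2.2] turn x deg 0.15
```

Request:
play_rows --pt "0.02 -0.005 0.001 0 0.5" --pt "0.025 -0.005 0.001 0 0.5" --pt "0.025 -0.004 0 0 0.5" --pt "0.025 0 0 0 0.5" --pt "0.02 0 0 0 0.5" --pt "0 0 0 0 0.5"

```text
clock: 15.28
eef_pos: [489.9, -103.0, 78.7]
ee_rot: [0.605, 0.363, 0.608, -0.362]
force: [-0.3, -0.4, 1.0]
gripper_width: 0.501
```

```bash
python3 tl.py; python3 -c "
from g import *
goto(491,-102.4,17,-61.9)"
```

```text
clk 15.28 [ 489.9 -103.    78.7] radial -0.20 tang 0.17 jaw 0.26 ytool 0.04 deg; jig-jaw(-74) -0.25 [-0.232  0.337  1.922  0.004  0.886  0.843]
clk 15.28 pos [ 489.9 -103.    78.7] F [-0.3 -0.4  1. ] M [-0.02  0.03  0.02] w 45.6 jawyaw -61.74 xaxis [-0.003  0.004 -1.   ] j6 0.84
shift mm [61.7  1.3  0.3] turn x deg 0.16
```

Request:
play_rows --pt "0.015 0.001 0 0 0.5" --pt "0.018 0 0 0 0.5" --pt "0.015 0 0 0 0.5" --pt "0.009 0 0 0 0.5" --pt "0 0 0 0 0.5"

```text
clock: 15.9
eef_pos: [493.0, -103.0, 21.8]
ee_rot: [0.607, 0.364, 0.606, -0.362]
force: [0.4, 0.6, -0.2]
gripper_width: 0.5
```

```bash
python3 tl.py; python3 -c "
from g import *
goto(491,-102.4,17,-61.9)"
```

```text
clk 15.9 [ 493.  -103.    21.8] radial 0.16 tang 0.16 jaw 0.02 ytool -0.22 deg; jig-jaw(-74) -0.07 [-0.231  0.416  1.983  0.004  0.74   0.844]
clk 15.9 pos [ 493.  -103.    21.8] F [ 0.4  0.6 -0.2] M [0.01 0.03 0.01] w 45.5 jawyaw -61.76 xaxis [ 0.003  0.002 -1.   ] j6 0.84
shift mm [ 4.8 -1.6 -1.5] turn x deg 0.14
```

Request:
play_rows --pt "0.0045 -0.0015 -0.001 0 0.4" --pt "0 0 0 0 0.3" --pt "0 0 0 0 0.2" --pt "0 0 0 0 0.1" --pt "0 0 0 0 0" --pt "0 0 0 0 0" --pt "0 0 0 0 0"

```text
clock: 16.77
eef_pos: [492.0, -102.9, 18.3]
ee_rot: [0.608, 0.365, 0.605, -0.361]
force: [-0.7, 0.1, -0.3]
gripper_width: 0.128
```

```bash
python3 tl.py; python3 -c "
from g import *
goto(491,-102.4,100,-61.9)"
```

```text
clk 16.77 [ 492.  -102.9   18.3] radial 0.31 tang 0.16 jaw -0.07 ytool -0.34 deg; jig-jaw(-74) -0.00 [-0.231  0.419  1.99   0.005  0.727  0.844]
clk 16.77 pos [ 492.  -102.9   18.3] F [-0.7  0.1 -0.3] M [0.12 0.1  0.07] w 11.7 jawyaw -61.77 xaxis [ 0.006  0.002 -1.   ] j6 0.84
shift mm [-81.7  -0.2  -0.9] turn x deg 0.13
```

Request:
play_rows --pt "-0.01 0 0 0 0" --pt "-0.02 0 0 0 0" --pt "-0.03 0 0 0 0" --pt "-0.035 0 0 0 0" --pt "-0.035 0 0 0 0" --pt "0 0 0 4 0" --pt "0 0 0 4 0" --pt "0 0 0 4 0" --pt "0 0 0 0 0"

```text
clock: 17.9
eef_pos: [489.4, -102.9, 155.9]
ee_rot: [0.566, 0.428, 0.563, -0.425]
force: [0.7, -0.3, -3.3]
gripper_width: 0.13
```

```bash
python3 tl.py; python3 -c "
from g import *
goto(585.6,168.6,145,-74.1)"
```

```text
clk 17.9 [ 489.4 -102.9  155.9] radial 0.28 tang 0.13 jaw -0.01 ytool -0.31 deg; jig-jaw(-74) 0.01 [-0.232  0.247  1.825  0.003  1.064  1.06 ]
clk 17.9 pos [ 489.4 -102.9  155.9] F [ 0.7 -0.3 -3.3] M [ 0.01  0.03 -0.  ] w 11.8 jawyaw -74.1 xaxis [ 0.005  0.001 -1.   ] j6 1.06
shift mm [  11.8  166.8 -234.8] turn x deg 0.0
```

Request:
play_rows --pt "0 0.015 -0.022 0 0" --pt "0 0.021 -0.03 0 0" --pt "0 0.021 -0.03 0 0" --pt "0 0.021 -0.03 0 0" --pt "0 0.021 -0.03 0 0" --pt "0 0.021 -0.03 0 0" --pt "0 0.021 -0.03 0 0" --pt "0 0.015 -0.022 0 0" --pt "0 0 0 0 0" --pt "0 0 0 0 0"

```text
clock: 19.15
eef_pos: [577.7, 162.4, 156.7]
ee_rot: [0.568, 0.423, 0.566, -0.423]
force: [-0.7, 0.1, -2.0]
gripper_width: 0.133
```

```bash
python3 tl.py; python3 -c "
from g import *
goto(585.6,168.6,100,-74.1)"
```

```text
clk 19.15 [577.7 162.4 156.7] radial 0.11 tang -0.10 jaw -0.10 ytool -0.11 deg; jig-jaw(-74) 0.10 [ 0.256  0.398  1.595 -0.002  1.147  1.539]
clk 19.15 pos [577.7 162.4 156.7] F [-0.7  0.1 -2. ] M [0.05 0.02 0.  ] w 12.1 jawyaw -73.46 xaxis [ 0.002 -0.001 -1.   ] j6 1.54
shift mm [56.7  9.2 -3.8] turn x deg 0.64
```

Tilt is still about 0.1°. I'll go down to just above first contact (TCP z of about 88) and look.

Request:
play_rows --pt "0.015 0.005 -0.002 0.6 0" --pt "0.02 0.004 -0.002 0 0" --pt "0.015 0 0 0 0" --pt "0.008 0 0 0 0" --pt "0 0 0 0 0"

```text
clock: 19.77
eef_pos: [584.5, 165.3, 94.5]
ee_rot: [0.564, 0.426, 0.563, -0.428]
force: [0.2, -0.8, -2.4]
gripper_width: 0.128
```

```bash
python3 tl.py; python3 - <<'E'
from g import *
goto(585.6,168.6,88,-74.1)
s=snap("side");np.save("side2.npy",s)
save(cv2.resize(s["frame"][75:195,220:350],None,fx=5,fy=5,interpolation=2),"z6")
E
```

```text
clk 19.77 [584.5 165.3  94.5] radial -0.05 tang -0.14 jaw -0.14 ytool 0.05 deg; jig-jaw(-74) 0.14 [ 0.258  0.465  1.656 -0.003  1.022  1.557]
clk 19.77 pos [584.5 165.3  94.5] F [ 0.2 -0.8 -2.4] M [ 0.08  0.01 -0.02] w 11.7 jawyaw -74.32 xaxis [-0.    -0.003 -1.   ] j6 1.56
shift mm [ 6.5  1.9 -2.9] turn x deg -0.22
```

View pics/z6.png

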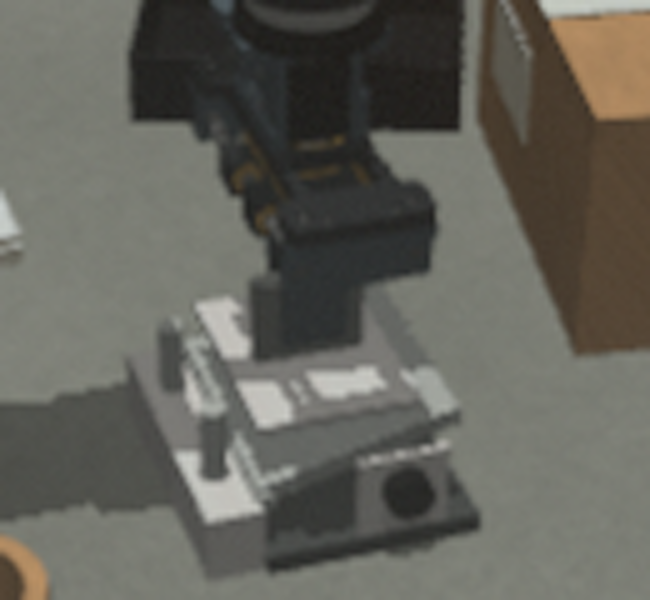

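Both pins stand equally high, the fixed one at zoom (170,355) and the loose one at (213,440). The plate is level above the sloped face, clear of the pins. I'll press down gently so it pivots in the grip.

Request:
play_rows --pt "0 0.001 -0.0025 -0.2 0" --pt "0.003 0 0 0 0" --pt "0.003 0 0 0 0" --pt "0.002 0 0 0 0" --pt "0 0 0 0 0"

```text
clock: 20.45
eef_pos: [586.5, 168.6, 90.2]
ee_rot: [0.566, 0.427, 0.563, -0.425]
force: [0.3, 0.1, -2.7]
gripper_width: 0.134
```

```bash
python3 tl.py; python3 -c "
from g import *
goto(585.6,168.6,79,-74.1)"
```

```text
clk 20.45 [586.5 168.6  90.2] radial 0.31 tang -0.15 jaw -0.15 ytool -0.31 deg; jig-jaw(-74) 0.15 [ 0.262  0.47   1.659 -0.003  1.008  1.557]
clk 20.45 pos [586.5 168.6  90.2] F [ 0.3  0.1 -2.7] M [ 0.02 -0.02 -0.02] w 12.2 jawyaw -74.1 xaxis [ 0.006 -0.001 -1.   ] j6 1.56
shift mm [11.2 -1.  -0.2] turn x deg 0.0
```

Request:
play_rows --pt "0.002 0 0 0 0" --pt "0.002 0 0 0 0" --pt "0.002 0 0 0 0" --pt "0 0 0 0 0"

```text
clock: 20.95
eef_pos: [586.6, 168.6, 90.1]
ee_rot: [0.567, 0.428, 0.562, -0.424]
force: [-0.4, 0.2, -3.4]
gripper_width: 0.13
```

```bash
python3 tl.py
```

```text
clk 20.95 [586.6 168.6  90.1] radial 0.51 tang -0.14 jaw -0.14 ytool -0.51 deg; jig-jaw(-74) 0.14 [ 0.262  0.468  1.662 -0.003  1.003  1.557]
```

Request:
play_rows --pt "0.002 0 0 0 0" --pt "0.002 0 0 0 0" --pt "0.002 0 0 0 0" --pt "0 0 0 0 0"

```text
clock: 21.45
eef_pos: [586.6, 168.6, 89.7]
ee_rot: [0.567, 0.429, 0.561, -0.423]
force: [0.1, -0.3, -2.4]
gripper_width: 0.131
```

```bash
python3 tl.py
```

```text
clk 21.45 [586.6 168.6  89.7] radial 0.66 tang -0.13 jaw -0.13 ytool -0.66 deg; jig-jaw(-74) 0.13 [ 0.262  0.468  1.664 -0.002  0.998  1.557]
```

Request:
play_rows --pt "0.004 0 0 0 0" --pt "0.004 0 0 0 0" --pt "0 0 0 0 0"

```text
clock: 21.82
eef_pos: [584.6, 168.0, 84.5]
ee_rot: [0.567, 0.428, 0.562, -0.424]
force: [-0.6, -0.9, -2.6]
gripper_width: 0.132
```

```bash
python3 tl.py
```

```text
clk 21.82 [584.6 168.   84.5] radial 0.47 tang -0.12 jaw -0.12 ytool -0.47 deg; jig-jaw(-74) 0.12 [ 0.262  0.471  1.673 -0.002  0.989  1.557]
```

Request:
play_rows --pt "0.004 0 0 0 0" --pt "0 0 0 0 0"

```text
clock: 22.08
eef_pos: [583.5, 167.7, 81.3]
ee_rot: [0.566, 0.427, 0.563, -0.425]
force: [-0.7, -0.3, -1.1]
gripper_width: 0.127
```

```bash
python3 tl.py
```

```text
clk 22.07 [583.5 167.7  81.3] radial 0.34 tang -0.12 jaw -0.12 ytool -0.34 deg; jig-jaw(-74) 0.12 [ 0.262  0.474  1.677 -0.002  0.984  1.556]
```

Request:
play_rows --pt "0.004 0 0 0 0" --pt "0 0 0 0 0"

```text
clock: 22.32
eef_pos: [582.4, 167.4, 77.8]
ee_rot: [0.566, 0.427, 0.563, -0.425]
force: [-0.9, -0.6, -1.2]
gripper_width: 0.13
```

```bash
python3 tl.py
```

```text
clk 22.32 [582.4 167.4  77.8] radial 0.20 tang -0.11 jaw -0.11 ytool -0.20 deg; jig-jaw(-74) 0.11 [ 0.262  0.477  1.682 -0.002  0.979  1.556]
```

Request:
play_rows --pt "0.003 0.0005 0 0 0" --pt "0 0 0 0 0"

```text
clock: 22.58
eef_pos: [582.0, 167.2, 75.9]
ee_rot: [0.565, 0.426, 0.564, -0.426]
force: [-0.2, 0.4, 0.5]
gripper_width: 0.128
```

```bash
python3 tl.py
```

```text
clk 22.57 [582.  167.2  75.9] radial 0.07 tang -0.11 jaw -0.10 ytool -0.07 deg; jig-jaw(-74) 0.10 [ 0.262  0.48   1.684 -0.002  0.977  1.556]
```

Request:
play_rows --pt "0.003 0.0005 0 0 0" --pt "0 0 0 0 0"

```text
clock: 22.82
eef_pos: [582.1, 167.2, 76.0]
ee_rot: [0.565, 0.426, 0.564, -0.426]
force: [0.4, 0.2, -2.2]
gripper_width: 0.132
```

```bash
python3 tl.py
```

```text
clk 22.82 [582.1 167.2  76. ] radial 0.06 tang -0.10 jaw -0.10 ytool -0.06 deg; jig-jaw(-74) 0.10 [ 0.262  0.48   1.683 -0.002  0.978  1.556]
```

```bash
python3 - <<'E'
from g import *
s=snap("side");np.save("side3.npy",s)
c=s["frame"][125:190,240:325].astype(float);c=np.clip((c/170),0,1)**.6*255
save(cv2.resize(c.astype(np.uint8),None,fx=9,fy=9,interpolation=2),"z7")
E
```

```text
(no output)
```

View pics/z7.png

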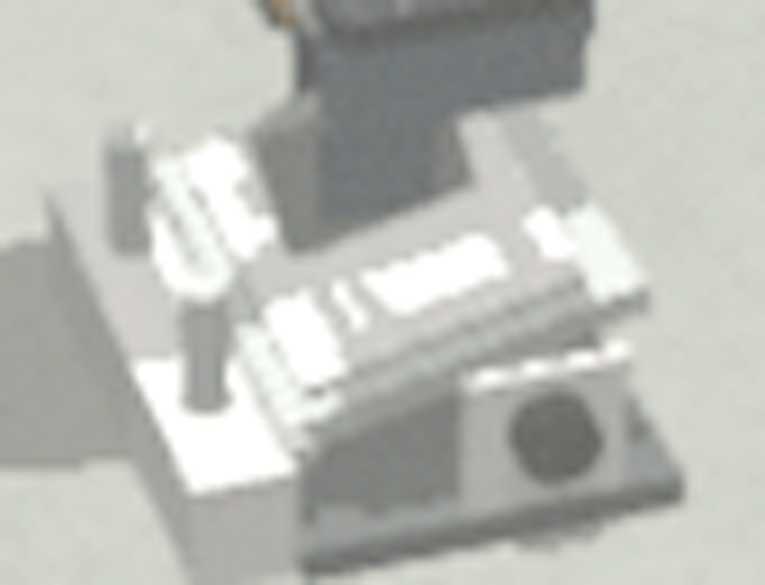

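The plate has pivoted and its near edge runs parallel to the stage edge, zoom (310,385) to (580,285). I'll press once more to finish the match before lifting and relocating.

Request:
play_rows --pt "0.004 0.0005 0 0 0" --pt "0.004 0.0005 0 0 0"

```text
clock: 23.12
eef_pos: [582.5, 167.3, 75.7]
ee_rot: [0.565, 0.426, 0.564, -0.426]
force: [-10.7, -3.9, 28.5]
gripper_width: 0.129
```

```bash
python3 tl.py
```

```text
clk 23.12 [582.5 167.3  75.7] radial 0.07 tang -0.10 jaw -0.10 ytool -0.07 deg; jig-jaw(-74) 0.10 [ 0.262  0.481  1.682 -0.002  0.977  1.556]
```

Request:
play_rows --pt "0.006 0 0 0 0" --pt "0.007 0 0 0 0"

```text
clock: 23.38
eef_pos: [583.2, 167.5, 74.9]
ee_rot: [0.566, 0.428, 0.563, -0.424]
force: [-14.0, -4.5, 39.5]
gripper_width: 0.134
```

```bash
python3 tl.py
```

```text
clk 23.38 [583.2 167.5  74.9] radial 0.39 tang -0.09 jaw -0.09 ytool -0.39 deg; jig-jaw(-74) 0.09 [ 0.261  0.48   1.686 -0.002  0.969  1.555]
```

Request:
play_rows --pt "-0.006 0 0 0 0" --pt "-0.006 0 0 0 0" --pt "0 -0.005 0 0 0" --pt "0 -0.004 0 0 0" --pt "0 0 0 0 0" --pt "0 0 0 0 0"

```text
clock: 24.12
eef_pos: [573.4, 164.7, 83.3]
ee_rot: [0.566, 0.427, 0.563, -0.425]
force: [0.2, 0.1, -2.3]
gripper_width: 0.128
```

```bash
python3 tl.py;  python3 - <<'E'
from g import *
x,y=np.array([531.7,153.3])+39.2*np.array([.962,.274]); goto(x,y,78,-74.1)
t=snap("top");s=snap("side")
c=lambda f,x,y,w,h,k:cv2.resize(f[y:y+h,x:x+w],None,fx=k,fy=k,interpolation=2)
save(np.hstack([c(t["frame"],115,140,110,100,3.6),c(s["frame"],236,110,110,100,3.6)]),"z8")
E
```

```text
clk 24.12 [573.4 164.7  83.3] radial 0.19 tang -0.10 jaw -0.10 ytool -0.19 deg; jig-jaw(-74) 0.10 [ 0.261  0.459  1.699 -0.002  0.98   1.556]
clk 24.12 pos [573.4 164.7  83.3] F [ 0.2  0.1 -2.3] M [0.03 0.01 0.04] w 11.6 jawyaw -74.09 xaxis [ 0.004 -0.001 -1.   ] j6 1.56
shift mm [ 5.3 -4.  -0.5] turn x deg 0.01
```

View pics/z8.png

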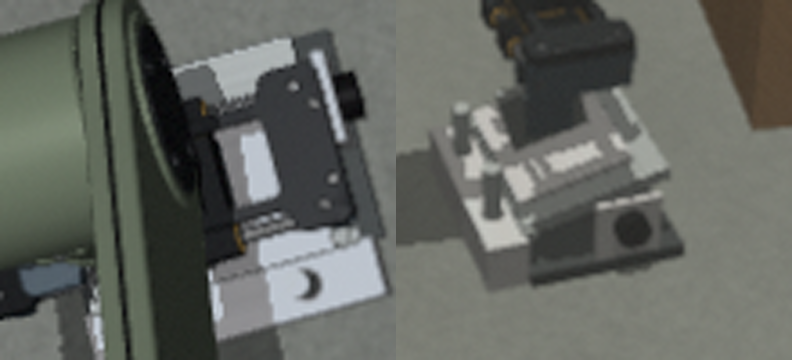

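Both pins are standing and the plate keeps its tilt, clear of the pins. It still has to go 4 mm further toward them, then vertically down.

Request:
play_rows --pt "0 -0.004 -0.0005 0 0" --pt "0 0 0 0 0" --pt "0.004 0 0 0 0" --pt "0 0 0 0 0"

```text
clock: 24.72
eef_pos: [569.4, 164.1, 79.3]
ee_rot: [0.566, 0.427, 0.563, -0.425]
force: [0.4, -0.4, -3.2]
gripper_width: 0.128
```

```bash
cat > tp.py <<'E'
from g import *
x,y=np.array([531.7,153.3])+39.2*np.array([.962,.274]); goto(x,y,72.3,-74.1)
p=env.read_state()["eef_pos"][:2]-[531.7,153.3];print("jig xy of grasp",p@[.962,.274],p@[-.274,.962])
E
python3 tl.py; python3 tp.py
```

```text
clk 24.73 [569.4 164.1  79.3] radial 0.23 tang -0.10 jaw -0.10 ytool -0.23 deg; jig-jaw(-74) 0.10 [ 0.262  0.457  1.714 -0.002  0.966  1.556]
clk 24.73 pos [569.4 164.1  79.3] F [ 0.4 -0.4 -3.2] M [ 0.01  0.03 -0.04] w 11.7 jawyaw -74.09 xaxis [ 0.004 -0.001 -1.   ] j6 1.56
shift mm [ 7. -0.  0.] turn x deg 0.01
jig xy of grasp 39.20715191971873 0.028016015009176606
```

Request:
play_rows --pt "0.004 0.0003 0 0 0" --pt "0.004 0.0003 0 0 0" --pt "0 0 0 0 0"

```text
clock: 25.1
eef_pos: [570.3, 164.3, 71.6]
ee_rot: [0.566, 0.427, 0.563, -0.425]
force: [-0.6, 0.1, -0.4]
gripper_width: 0.134
```

```bash
python3 tl.py;python3 tp.py
```

```text
clk 25.1 [570.3 164.3  71.6] radial 0.26 tang -0.10 jaw -0.10 ytool -0.26 deg; jig-jaw(-74) 0.10 [ 0.262  0.466  1.721 -0.002  0.95   1.556]
clk 25.1 pos [570.3 164.3  71.6] F [-0.6  0.1 -0.4] M [0.1  0.14 0.05] w 12.2 jawyaw -74.1 xaxis [ 0.005 -0.    -1.   ] j6 1.56
shift mm [-0.7 -1.  -0. ] turn x deg 0.0
jig xy of grasp 40.18156765014847 -0.01571964190205273
```

Request:
play_rows --pt "0.003 0 0 0 0"

```text
clock: 25.22
eef_pos: [570.4, 164.3, 71.5]
ee_rot: [0.566, 0.427, 0.563, -0.425]
force: [-9.0, -3.3, 29.3]
gripper_width: 0.134
```

```bash
python3 tl.py;python3 tp.py
```

```text
clk 25.23 [570.4 164.3  71.5] radial 0.31 tang -0.09 jaw -0.09 ytool -0.31 deg; jig-jaw(-74) 0.09 [ 0.262  0.466  1.721 -0.002  0.949  1.556]
clk 25.23 pos [570.4 164.3  71.5] F [-9.  -3.3 29.3] M [-0.14  1.68  0.07] w 12.2 jawyaw -74.1 xaxis [ 0.006 -0.    -1.   ] j6 1.56
shift mm [-0.8 -1.  -0. ] turn x deg 0.0
jig xy of grasp 40.27380021230823 -0.03420254907140753
```

```bash
cat > fit.py <<'E'
from h import *
from scipy.optimize import least_squares
T=np.load("top0.npy",allow_pickle=True).item();S=np.load("side0.npy",allow_pickle=True).item()
z=lambda pts,x,y,ox=0:[((a-ox+.5)/3.6-.5+x,(b+.5)/3.6-.5+y) for a,b in pts]
# BL,BR,FR,FL stage; rail front-left, front-right; bore; fixed pin top
tp=np.array(z([(35,92),(292,20),(353,222),(92,293),(100,355),(386,274),(308,266),(146,306)],115,145))
sp=np.array(z([(606,68),(668,172),(531,226),(471,120),(430,130),(487,250),(493,214),(461,108)],236,110,396))
def ref(s,p):
    g=cv2.GaussianBlur(cv2.cvtColor(s["frame"],cv2.COLOR_RGB2GRAY),(3,3),0)
    q=cv2.cornerSubPix(g,p[:6].astype(np.float32).reshape(-1,1,2),(3,3),(-1,-1),(3,40,.01)).reshape(-1,2)
    r=p.copy();ok=np.linalg.norm(q-p[:6],axis=1)<1.5; r[:6][ok]=q[ok]; print(ok); return r
tp,sp=ref(T,tp),ref(S,sp)
def pts(O,yaw,a):
    c,s=np.cos(a),np.sin(a)
    L=np.array([[120*c,70,46+120*s],[120*c,-70,46+120*s],[6*c,-70,46+6*s],[6*c,70,46+6*s],[-26,80,40],[-26,-80,40],[-10,-40,40],[-10,40,82]])
    R=np.array([[np.cos(yaw),-np.sin(yaw)],[np.sin(yaw),np.cos(yaw)]]); return np.c_[L[:,:2]@R.T+O,L[:,2]]
def res(v):
    P=pts(v[:2],v[2],v[3]); return np.r_[(proj(T,P)+v[4:6]-tp).ravel(),(proj(S,P)+v[6:8]-sp).ravel(),v[4:8]*.3]
r=least_squares(res,[531,153,.277,.24,0,0,0,0],loss="soft_l1",f_scale=.7)
print("O",r.x[:2].round(1),"yaw",np.degrees(r.x[2]).round(2),"slope",np.degrees(r.x[3]).round(2),"off px",r.x[4:].round(2),"sd slope",np.degrees(np.sqrt(np.linalg.inv(r.jac.T@r.jac)[3,3])*.5).round(2))
print(res(r.x)[:32].reshape(2,8,2).round(1).tolist())
E
python3 fit.py
```

```text
[ True  True  True False  True  True]
[ True  True  True False  True  True]
O [531.8 154.7] yaw 15.94 slope 14.29 off px [ 0.55 -0.16 -0.25 -0.22] sd slope 0.75
[[[-0.2, -0.6], [-0.2, -1.5], [-0.6, 0.1], [2.0, 0.1], [-0.1, 0.1], [0.6, 0.7], [-0.4, 0.1], [0.0, 0.3]], [[0.2, -0.1], [0.5, -0.2], [-1.6, 0.0], [0.1, 0.1], [-0.2, -0.3], [0.2, 0.4], [-0.1, 0.1], [0.0, -0.0]]]
```

```bash
python3 - <<'E'
from g import *
S=np.load("side0.npy",allow_pickle=True).item();s=snap("side");np.save("side4.npy",s)
g0=cv2.cvtColor(S["frame"],cv2.COLOR_RGB2GRAY);g1=cv2.cvtColor(s["frame"],cv2.COLOR_RGB2GRAY)
for n,(x,y,w,h) in {"backR corner":(306,150,14,14),"knob ref":(303,163,22,22),"base corner":(315,170,14,14)}.items():
    m=cv2.matchTemplate(cv2.resize(g1[y-4:y+h+4,x-4:x+w+4],None,fx=8,fy=8,interpolation=2),cv2.resize(g0[y:y+h,x:x+w],None,fx=8,fy=8,interpolation=2),5)
    _,v,_,l=cv2.minMaxLoc(m);print(n,v.round(3),l[0]/8-4,l[1]/8-4)
def e(f,k):
    c=f[128:184,242:326].astype(float);c=np.clip(c/k,0,1)**.7*255
    return cv2.resize(c.astype(np.uint8),None,fx=9,fy=9,interpolation=2)
save(e(s["frame"],190),"z9")
E
```

```text
Traceback (most recent call last):
AttributeError: 'float' object has no attribute 'round'
```

```bash
python3 - <<'E'
from g import *
S=np.load("side0.npy",allow_pickle=True).item();s=np.load("side4.npy",allow_pickle=True).item()
g0=cv2.cvtColor(S["frame"],cv2.COLOR_RGB2GRAY);g1=cv2.cvtColor(s["frame"],cv2.COLOR_RGB2GRAY)
for n,(x,y,w,h) in {"backR corner":(306,150,14,14),"knob ref":(303,163,22,22),"base corner":(315,170,14,14)}.items():
    m=cv2.matchTemplate(cv2.resize(g1[y-4:y+h+4,x-4:x+w+4],None,fx=8,fy=8,interpolation=2),cv2.resize(g0[y:y+h,x:x+w],None,fx=8,fy=8,interpolation=2),5)
    _,v,_,l=cv2.minMaxLoc(m);print(n,round(v,3),l[0]/8-4,l[1]/8-4)
def e(f,k):
    c=f[128:184,242:326].astype(float);c=np.clip(c/k,0,1)**.7*255
    return cv2.resize(c.astype(np.uint8),None,fx=9,fy=9,interpolation=2)
save(e(s["frame"],190),"z9")
E
```

```text
backR corner 0.998 0.0 0.0
knob ref 0.999 0.0 0.0
base corner 0.991 -0.125 0.0
```

View pics/z9.png

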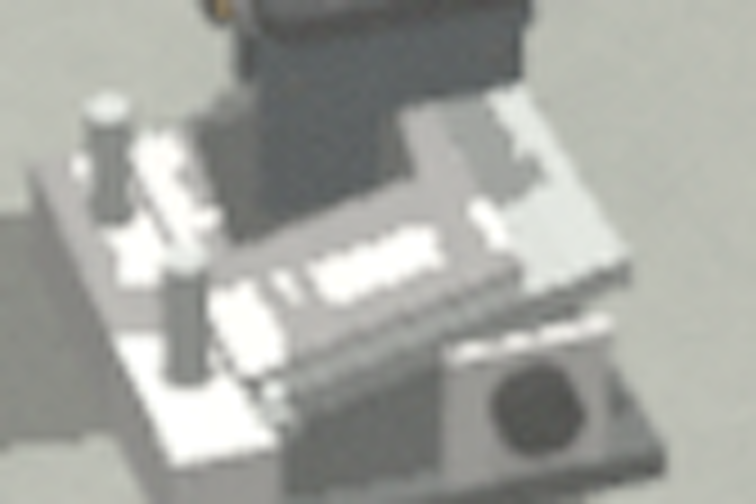

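The stage has not moved (0 px). The plate lies parallel on the face, and its near top corners are at zoom (265,380) and (525,268). I'll compare those with where they belong.

```bash
cat > chk.py <<'E'
from h import *
from scipy.optimize import least_squares
S=np.load("side4.npy",allow_pickle=True).item()
off=np.array([-.25,-.22]);yaw=np.radians(15.94);O=np.array([531.8,154.7])
def P(x,y,a,n=6):
    a=np.radians(a);X=x*np.cos(a)-n*np.sin(a);Z=46+x*np.sin(a)+n*np.cos(a)
    return [O[0]+X*np.cos(yaw)-y*np.sin(yaw),O[1]+X*np.sin(yaw)+y*np.cos(yaw),Z]
obs=np.array([[271.0,169.8],[299.9,157.3]])
for a in(12.5,14.3,16):
    print(a,"ideal",(proj(S,[P(2,-60,a),P(92,-60,a)])+off).round(1).tolist(),end=" ")
    for o in obs:
        r=least_squares(lambda v:(proj(S,[P(v[0],v[1],a)])+off-o).ravel(),[45,-60]);print(r.x.round(1),end=" ")
    print("stage BR/FR",(proj(S,[P(120,-70,a,0),P(6,-70,a,0)])+off).round(1).tolist())
E
python3 chk.py
```

```text
12.5 ideal [[268.5, 169.1], [300.3, 157.1]] [  7.1 -66.1] [ 90.7 -60.4] stage BR/FR [[311.8, 157.2], [271.5, 172.5]]
14.3 ideal [[268.4, 169.1], [300.0, 156.3]] [  7.3 -66.3] [ 90.3 -63.7] stage BR/FR [[311.6, 156.1], [271.5, 172.5]]
16 ideal [[268.3, 169.2], [299.7, 155.5]] [  7.4 -66.6] [ 89.9 -66.8] stage BR/FR [[311.3, 155.1], [271.5, 172.4]]
```

Images and kinematics agree that the plate sits about 2 mm too far right and perhaps 2 mm too high up the slope. I'll lift slightly, shift, then feel for the pins.

Request:
play_rows --pt "-0.005 0 -0.001 0 0" --pt "0 -0.001 -0.001 0 0" --pt "0 0 0 0 0" --pt "0 0 0 0 0"

```text
clock: 25.78
eef_pos: [568.7, 166.0, 75.9]
ee_rot: [0.566, 0.427, 0.563, -0.425]
force: [-1.2, -0.2, -2.7]
gripper_width: 0.128
```

```bash
python3 tl.py;python3 tp.py
```

```text
clk 25.77 [568.7 166.   75.9] radial 0.30 tang -0.10 jaw -0.10 ytool -0.30 deg; jig-jaw(-74) 0.10 [ 0.266  0.46   1.719 -0.002  0.957  1.56 ]
clk 25.77 pos [568.7 166.   75.9] F [-1.2 -0.2 -2.7] M [-0.07 -0.    0.06] w 11.7 jawyaw -74.09 xaxis [ 0.006 -0.    -1.   ] j6 1.56
shift mm [3.6 0.2 2.1] turn x deg 0.01
jig xy of grasp 39.04234546400579 2.0901573049428452
```

Request:
play_rows --pt "0 -0.0015 0 0 0" --pt "0 -0.0015 0 0 0"

```text
clock: 26.02
eef_pos: [566.3, 165.3, 75.4]
ee_rot: [0.566, 0.428, 0.562, -0.425]
force: [3.4, -0.1, -1.8]
gripper_width: 0.131
```

```bash
python3 tl.py;python3 tp.py
```

```text
clk 26.02 [566.3 165.3  75.4] radial 0.36 tang -0.10 jaw -0.10 ytool -0.37 deg; jig-jaw(-74) 0.10 [ 0.265  0.457  1.727 -0.002  0.952  1.56 ]
clk 26.02 pos [566.3 165.3  75.4] F [ 3.4 -0.1 -1.8] M [ 0.15 -0.47 -0.19] w 11.9 jawyaw -74.11 xaxis [ 0.007  0.    -1.   ] j6 1.56
shift mm [3.1 2.6 2.1] turn x deg -0.01
jig xy of grasp 36.59698444345072 2.0640640678568642
```

Request:
play_rows --pt "0 -0.0015 0 0 0" --pt "0 -0.0015 0 0 0"

```text
clock: 26.28
eef_pos: [566.0, 165.2, 75.9]
ee_rot: [0.567, 0.43, 0.561, -0.423]
force: [3.9, 1.4, -5.3]
gripper_width: 0.13
```

```bash
python3 tl.py;python3 tp.py
```

```text
clk 26.27 [566.  165.2  75.9] radial 0.74 tang -0.10 jaw -0.09 ytool -0.74 deg; jig-jaw(-74) 0.09 [ 0.265  0.453  1.732 -0.002  0.944  1.56 ]
clk 26.27 pos [566.  165.2  75.9] F [ 3.9  1.4 -5.3] M [ 0.19 -1.03 -0.17] w 11.8 jawyaw -74.14 xaxis [ 0.013  0.002 -1.   ] j6 1.56
shift mm [3.7 2.9 2. ] turn x deg -0.04
jig xy of grasp 36.243169246337914 2.016468845599269
```

Pin contact is at grasp x = 36.5 (jig frame), so about 39.3 leaves roughly 2.8 mm clearance. I'll back off to there, come down vertically and press.

Request:
play_rows --pt "0 0.0015 0 0 0" --pt "0 0.0015 0 0 0" --pt "0 0 0 0 0"

```text
clock: 26.65
eef_pos: [566.5, 165.3, 75.4]
ee_rot: [0.566, 0.428, 0.562, -0.425]
force: [1.2, 0.4, -2.0]
gripper_width: 0.132
```

```bash
python3 tl.py;python3 tp.py
```

```text
clk 26.65 [566.5 165.3  75.4] radial 0.38 tang -0.10 jaw -0.09 ytool -0.38 deg; jig-jaw(-74) 0.09 [ 0.265  0.457  1.726 -0.002  0.952  1.56 ]
clk 26.65 pos [566.5 165.3  75.4] F [ 1.2  0.4 -2. ] M [ 0.1  -0.23 -0.08] w 12.0 jawyaw -74.11 xaxis [ 0.007  0.    -1.   ] j6 1.56
shift mm [3.1 2.5 2. ] turn x deg -0.01
jig xy of grasp 36.73696261249169 2.010472240129135
```

Request:
play_rows --pt "0 0.003 0 0 0" --pt "0 0 0 0 0" --pt "0 0 0 0 0"

```text
clock: 27.02
eef_pos: [568.7, 165.9, 75.2]
ee_rot: [0.566, 0.427, 0.563, -0.425]
force: [0.3, 0.2, -1.6]
gripper_width: 0.13
```

```bash
python3 tl.py;python3 tp.py
```

```text
clk 27.02 [568.7 165.9  75.2] radial 0.26 tang -0.10 jaw -0.10 ytool -0.26 deg; jig-jaw(-74) 0.10 [ 0.265  0.461  1.719 -0.002  0.956  1.56 ]
clk 27.02 pos [568.7 165.9  75.2] F [ 0.3  0.2 -1.6] M [ 0.01  0.02 -0.  ] w 11.8 jawyaw -74.1 xaxis [ 0.005 -0.    -1.   ] j6 1.56
shift mm [2.9 0.2 2. ] turn x deg 0.0
jig xy of grasp 39.03862075581187 2.015891385635026
```

Request:
play_rows --pt "0.004 0.0003 0 0 0" --pt "0.003 0 0 0 0"

```text
clock: 27.28
eef_pos: [569.2, 166.1, 71.2]
ee_rot: [0.566, 0.427, 0.563, -0.425]
force: [-9.3, -2.4, 29.4]
gripper_width: 0.129
```

```bash
python3 tl.py;python3 tp.py
```

```text
clk 27.27 [569.2 166.1  71.2] radial 0.33 tang -0.09 jaw -0.09 ytool -0.33 deg; jig-jaw(-74) 0.09 [ 0.265  0.466  1.723 -0.002  0.947  1.56 ]
clk 27.27 pos [569.2 166.1  71.2] F [-9.3 -2.4 29.4] M [-0.17  1.72  0.05] w 11.7 jawyaw -74.11 xaxis [ 0.006  0.    -1.   ] j6 1.56
shift mm [-1.1 -0.4  2. ] turn x deg -0.01
jig xy of grasp 39.586706375363335 2.0144266644147764
```

```bash
python3 - <<'E'
from g import *
s=snap("side");np.save("side5.npy",s)
c=s["frame"][138:184,246:312].astype(float);c=np.clip(c/185,0,1)**.7*255
save(cv2.resize(c.astype(np.uint8),None,fx=12,fy=12,interpolation=cv2.INTER_NEAREST),"z10")
E
```

```text
(no output)
```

View pics/z10.png

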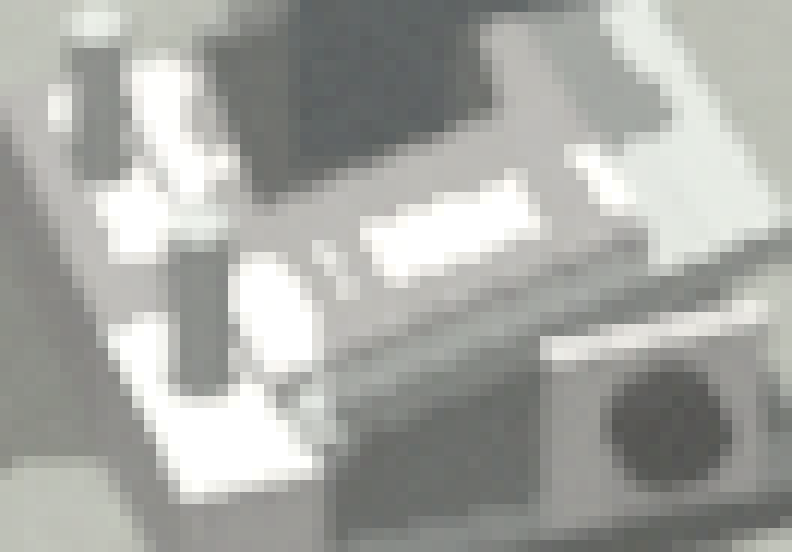

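The plate's near top corners are at (268.8,168.8) and (299.3,156.3), against an ideal of (268.4,169.1) and (300.0,156.3). The stage strip beside the plate has even width, so it is flush, square and clear of the pins. Next I'll ease the push to about 10 N.

Request:
play_rows --pt "0 0 0 0 0" --pt "0.001 0 0 0 0"

```text
clock: 27.58
eef_pos: [569.5, 166.1, 71.5]
ee_rot: [0.566, 0.428, 0.562, -0.424]
force: [-0.3, -1.2, 5.1]
gripper_width: 0.135
```

```bash
python3 -c "
from g import *
f=[]
for i in range(6): snap('top'); f.append(env.read_state()['force'])
print(np.mean(f,0).round(2),np.std(f,0).round(1),[x[2].round(1) for x in f])"; python3 tl.py;python3 tp.py
```

```text
[-0.64 -0.94  5.18] [0.4 0.3 0.9] [np.float64(3.6), np.float64(4.6), np.float64(6.1), np.float64(6.0), np.float64(5.4), np.float64(5.4)]
clk 27.88 [569.6 166.1  71.5] radial 0.43 tang -0.09 jaw -0.08 ytool -0.43 deg; jig-jaw(-74) 0.08 [ 0.265  0.465  1.724 -0.002  0.945  1.56 ]
clk 27.88 pos [569.6 166.1  71.5] F [-0.7 -1.   5.4] M [0.09 0.48 0.05] w 11.9 jawyaw -74.11 xaxis [ 0.008  0.001 -1.   ] j6 1.56
shift mm [-0.8 -0.7  2. ] turn x deg -0.01
jig xy of grasp 39.94522906563534 1.9652592433805214
```

Request:
play_rows --pt "0.0013 0 0 0 0"

```text
clock: 28.0
eef_pos: [569.6, 166.1, 71.4]
ee_rot: [0.566, 0.428, 0.562, -0.424]
force: [-3.2, -2.2, 14.6]
gripper_width: 0.129
```

```bash
cat > ff.py <<'E'
from g import *
f=[]
for i in range(8): snap('side'); f.append(env.read_state()['force'])
print(np.mean(f,0).round(2),np.std(f,0).round(1))
E
python3 ff.py; python3 tl.py;python3 tp.py
```

```text
[-2.15 -1.43 10.06] [0.3 0.4 0.4]
clk 28.4 [569.6 166.1  71.4] radial 0.45 tang -0.08 jaw -0.08 ytool -0.45 deg; jig-jaw(-74) 0.08 [ 0.265  0.465  1.724 -0.002  0.945  1.56 ]
clk 28.4 pos [569.6 166.1  71.4] F [-1.9 -1.   9.2] M [0.04 0.95 0.06] w 11.6 jawyaw -74.12 xaxis [ 0.008  0.001 -1.   ] j6 1.56
shift mm [-0.9 -0.8  2. ] turn x deg -0.02
jig xy of grasp 39.99743936885829 1.9620998276930233
```

The push is steady at about 10 N. One last check that the bystanders and stage haven't moved, then I'll hand in.

```bash
python3 - <<'E'
from g import *
S=np.load("side0.npy",allow_pickle=True).item();s=snap("side")
g0=cv2.cvtColor(S["frame"],cv2.COLOR_RGB2GRAY);g1=cv2.cvtColor(s["frame"],cv2.COLOR_RGB2GRAY)
for n,(x,y,w,h) in {"tube":(206,295,24,28),"bolt":(287,292,20,28),"tape":(188,180,46,38),"glue":(352,162,30,60),"driver":(312,254,95,22),"stage":(306,150,14,14)}.items():
    m=cv2.matchTemplate(g1[y-5:y+h+5,x-5:x+w+5],g0[y:y+h,x:x+w],5);_,v,_,l=cv2.minMaxLoc(m);print(n,round(v,3),l[0]-5,l[1]-5)
st=env.read_state();print(st["force"].round(1),st["clock"],st["gripper_width"]);env.sign_off()
E
```

```text
tube 0.999 0 0
bolt 0.998 0 0
tape 0.967 0 0
glue 0.999 0 0
driver 0.999 0 0
stage 0.999 0 0
[-1.5 -2.1 10.4] 28.45 0.12816777986633088
the job is handed in; nothing more can be done
```

I stood the loose pin in the bore and let go of it. I then picked the plate up by its rib and tilted it by letting it pivot in the grip against the sloped face. It was set down vertically and is still gripped and pressed on, and the job was handed in at 28.5 s.

**Last checks**
- **Push:** the arm presses with a steady 10 N or so vertically, or about 12.5 N on the face counting the plate's weight.
- **Placing:** the plate's near corners were within about 0.7 px (roughly 2 mm) of where they belong. That picture was taken just before I eased the push, and I did not look again. The plate looked flush and parallel to the stage edge.
- **Pins:** both looked equally tall when I lowered the plate. The plate's lower edge is about 3 mm clear of them, found by gently touching the pins and backing off.
- **Bystanders and stage:** the tube, bolt, tape, glue, screwdriver and stage showed no movement (0 px).

**What disagreed**
- **Slope:** estimates ranged from about 11° (contact height) through 14.3° (images) to 17–19° (force direction and contact steps). The plate may have slid a few millimetres up in the fingers while pivoting. I relied on the physical pivot rather than any one figure.
- **Centring:** sideways it is only good to about 1–2 mm.
- **Force peak:** the wrist force briefly reached about 42 N while the plate was being pressed to match the slope.

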